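# Tip a mallet head into the sanding jig and flip the hold-down onto it

## Robot

A 6-joint arm with a two-finger parallel gripper is mounted at the origin on the work surface. World frame = base frame: x ahead of the robot, y to its left, z up, the work surface at z = 0. Lengths are in m, angles in rad, forces in N, time in s.
With the tool pointing down it reaches from about 0.35 to 0.975 m from the base axis. Payload 17.4 kg.
Tool frame: the origin (TCP) lies at the very end of the fingers, on their centre line; the grasp point (between the pads) lies 19 mm behind it; z points along the fingers, y is the line along which they close (so a half turn about z gives the same grasp; the last joint's range is limited). The gripper opens to 85 mm and grips with 20 to 120 N. Pads are 22 mm wide; open, the fingers measure 114 mm over their backs; the gripper's body (76 mm by 85 mm) begins 54 mm behind the grasp point. The pads swing forward as they close: fully open they stand 13 mm farther back than shut.
Start: joints at [-1.314, 0.116, 1.442, -0, 1.584, -0.038], TCP at [0.196, -0.646, 0.231] pointing down, gripper open.
Joint ranges: [-2.83, 2.83], [-0.83, 2.19], [0.07, 2.5], [-1.14, 4.28], [0.01, 3], [-2.97, 2.97]. Speed limits (rad/s): [1.89, 1.89, 2.22, 3.14, 3.14, 3.14].

## Interface

Orientations are given as a unit quaternion [w, x, y, z].
In Python, from workcell import robot, viewer gives the robot as it stands.
- The arm moves only by the tool jog_arm, never from a script. Its argument "moves" is one flat list of numbers, 5 for each row, row after row: the shift along the world's x, y, z scaled (see below), then the turn about the world's z scaled (see below), then the opening, from 0 (shut) to 1 (fully open). A call has exactly 10 rows; each row shifts and turns the commanded pose from where the row before left it; what a row does not reach is not made up. The controller multiplies each number of a shift by 40 mm and each number of a turn by 5 degrees. A row lasts 1/12 s, in which the tool goes at most 41.7 mm and 7.16 degrees, less where a joint would pass 70% of its speed; a pose out of reach is approached as far as the arm can. A call with a number of a shift or a turn outside -1 to 1 is refused whole. A call with a gripper value outside its range is refused whole. The fingers move at their own pace and stop on an object; "newtons" is the grip in N (left out, the last holds). Time passes only in rows, so rows that do not move let the fingers close, or fill a call up. It gives the time, the measured TCP pose, the force, the opening and the grip force at its end, in the units of the state.
- robot.observe(): the state, without advancing time (a new reading comes with each control period).
- viewer.get_image(name): name is "side" or "top" or "wrist"; returns (picture, depth): 480x640x3 uint8, red, green, blue; 480x640 float32, m along the optical axis (not along the pixel's ray), 0 where there is no reading.
- viewer.calibration(name): a dict with "fx", "fy", "cx", "cy" (pixels), "camera_from_world" (4x4, takes a point from world to camera coordinates). Camera axes: x right, y up, looking along -z (the intrinsics and any distortion apply to the point x, -y, -z); pixel columns grow to the right and rows downward; lengths in m; the calibration is good to about 2 mm. The wrist camera is an equidistant fisheye: a pixel r from the principal point sees the ray r / f radians off the axis. A picture is of the moment at which its call begins: read the wrist's pose just before it. calibration takes no time and is no camera call; for the wrist camera it gives the pose at the moment of the call.
- robot.finish_job(): hands the job in; it is judged then, once.
The state is a dict: "clock": time; "q": joint angles; "joint_velocities": joint speeds; "effort": joint torques, N m; "position": TCP position; "tcp_rot": TCP orientation; "ft_force": force on the tool from outside, world axes, zero at the start; "moment": the same for the moment, N m; "grip_width": finger opening in m; "gripper_force": force on a finger pad.
Only numpy, scipy, OpenCV 4.12 (cv2) and the standard library are available. Lean on these libraries where they do the work, as an engineer would, in place of code of your own. Each camera call takes 0.05 s, during which the arm holds its last target. There are 200 camera calls.

## Task

The wooden mallet head stands on end on the sanding jig: push it over towards the red stop so that it lies flat on the board, then push it along until its leading end is fully home and square against the stop, and last flip the blue hold-down arm over so that its pad rests on the wood. Do it all by pushing with the fingers: do not lift the mallet head off the board, and leave the bottle, tin and jar where they stand.

Things in the scene. Friction and masses are not known exactly. Their poses are not given: they have to be found in the camera images.
- jig: Fixed plywood board 340 (x) x 260 (y) x 18 mm on the bench, carrying the stop and the hold-down. Origin: centre of its underside, on the bench top; its x axis points from the mallet head towards the stop (away from the robot, within about 0.3 rad), y to the left, z up. The board's top is 18 mm above the bench.
- stop_face (a point): Centre of the near face (the one the wood is pushed against) of the red stop, 22 mm above the board; at (125, 0, 40) mm in the jig's frame. The stop is a fixed bar 160 mm wide along the jig's y, 30 mm deep in x, 35 mm high above the board.
- mallet_head: Loose dark wooden block 44 (own x) x 60 (own y) x 140 mm (own z), 0.2 to 0.4 kg, two brass bands. Starts standing on end on the board, about 220 mm before the stop, own x within about 0.12 rad of the jig's x. Origin: centre of the end it stands on. Pushed near its top along +x it pivots on its far lower edge, falls beyond 0.3 rad of tilt, and then lies 44 mm high.
- head_top (a point): Centre of the mallet head's upper end (140 mm from its origin along its own z). Once the head has fallen, this end lies some 40 to 80 mm short of the stop; it must finally touch the stop. Sliding the head along the board takes 1 to 7 N; the stop is rigid.
- head_mid (a point): Centre of the mallet head's volume.
- holddown (a joint): Arm angle, rad: 0 = level across the board, pad just on top of the lying mallet head; 1.57 = straight up. Starts at 1.75 to 2.05, leaning out to the jig's +y; end stops -0.08 and 2.1. The stiff hinge keeps it there; pushing it over towards the jig's -y takes 1 to 2 N at the tip, and it drops by its own weight from about 1.1 rad down.
- holddown_hinge (a point): Hinge axis of the hold-down, along the jig's x, between two blue cheeks (46 mm over all in x, 28 mm in y, their top 92 mm above the bench); at (60, 95, 78) mm in the jig's frame.
- holddown_tip (a point): End face centre of the blue arm, 126 mm from the hinge. The arm is a bar 24 mm wide (along the jig's x) and 12 mm thick; it is best pushed within 35 mm of this end, where the gripper's body stays clear of it.
- pad (a point): Black rubber pad, 24 mm across and 10 mm thick, on the underside of the arm, 95 mm from the hinge; this point: centre of its pressing face. With the arm level it is over the board's centre line.
- glue_bottle: Yellow glue bottle, 56 mm across, 160 mm high, to be left alone. Origin: centre of its underside.
- varnish_tin: Tin with a green label, 76 mm across, 100 mm high, to be left alone. Origin: centre of its underside.
- screw_jar: Amber glass jar with dark cap, 64 mm across, 85 mm high, to be left alone. Origin: centre of its underside.
Things that resemble listed ones, but are neither listed nor needed, are in the scene too. There is more than one size of the mallet_head; the job needs the middle-sized.

How it is judged:
By the outcome, as a careful person would: the job done as asked, in the order asked, and still so for the second after the job is handed in, with the robot touching nothing.
It also fails if it takes over 58 s, if anything falls off the work surface, if the arm or the gripper's body presses on something with over 40 N, if the wrist force passes 120 N, or if a joint passes its speed limit or range.

## Working session

There is one attempt and no reset: what is moved stays moved. The work goes in short steps, Python scripts to look and compute and a tool call to move; the robot and the scene stay as the last step left them, time stands still between calls to the robot, and variables do not carry over. Pictures are saved under pics/ and viewed, at most 10 in all, crops included, and the job is handed in when it is done.

Besides the shell and the picture viewer there is one more tool, called by a JSON object that holds its "op" and its "data". jog_arm: Moves the arm, as the interface text tells. Shifts and turns lie within -1 to 1; 1 stands for 40 mm of shift or 5 degrees of turn. Its arguments: {"type":"object","properties":{"moves":{"type":"array"},"newtons":{"type":"number"}},"required":["moves"]}

```bash
mkdir -p pics
cat > h.py <<'E'
import numpy as np, cv2
from workcell import robot, viewer
def snap(n,f):
    im,d=viewer.get_image(n); c=viewer.calibration(n)
    cv2.imwrite(f'pics/{f}.png',im[:,:,::-1]); np.savez(f'pics/{f}.npz',im=im,d=d,T=c['camera_from_world'],k=[c['fx'],c['fy'],c['cx'],c['cy']])
def cloud(f):
    z=np.load(f'pics/{f}.npz'); fx,fy,cx,cy=z['k']; d=z['d']; v,u=np.mgrid[:480,:640]
    P=np.stack([(u-cx)/fx*d,-(v-cy)/fy*d,-d,np.ones_like(d)],-1)
    return z['im'],(P@np.linalg.inv(z['T']).T)[...,:3]
E
python3 - <<'E'
from h import *
snap('side','s0');snap('top','t0')
a=cv2.imread('pics/s0.png');b=cv2.imread('pics/t0.png')
print(robot.observe()['clock'])
for f in('s0','t0'):
    im,P=cloud(f);print(f,np.load(f'pics/{f}.npz')['T'].round(3).tolist(),np.load(f'pics/{f}.npz')['k'])
E
```

```text
0.1
s0 [[-0.824, -0.566, 0.02, 0.428], [0.329, -0.45, 0.83, -0.262], [-0.461, 0.69, 0.557, -0.779], [0.0, 0.0, 0.0, 1.0]] [448.15516481 448.15516481 318.34455804 238.12835303]
t0 [[0.021, -1.0, -0.015, 0.035], [0.985, 0.018, 0.173, -0.538], [-0.172, -0.018, 0.985, -1.462], [0.0, 0.0, 0.0, 1.0]] [622.67436438 622.67436438 318.33189176 242.83656032]
```

View pics/s0.png

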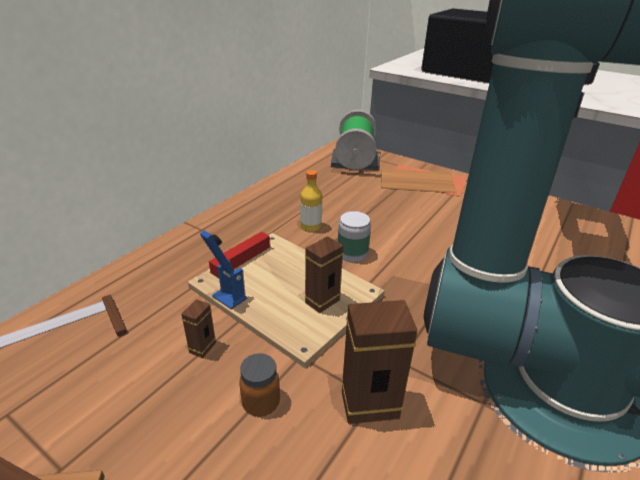

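View pics/t0.png

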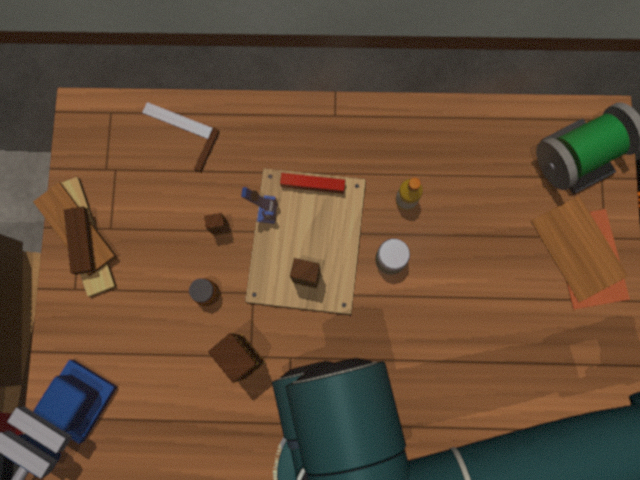

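Three mallet heads are in view. The small one is at top (215,223) / side (199,327), and the large one at top (235,357) / side (378,360). The third stands on the board at top (306,272) / side (323,275); it is the middle size, so it is the one meant. I'll confirm this in a crop while measuring.

Run:
```python
from h import *
for f in('t0','s0'):
    im,P=cloud(f); hsv=cv2.cvtColor(im,cv2.COLOR_RGB2HSV); z=P[...,2]; h,s,v=[hsv[...,i].astype(int) for i in range(3)]
    near=(P[...,0]>.3)&(P[...,0]<.95)&(abs(P[...,1])<.4)
    def rect(n,m):
        p=P[m]; 
        if len(p)<5: print(f,n,len(p));return
        (c,w,a)=cv2.minAreaRect((p[:,:2]*1000).astype(np.float32)); print(f,n,len(p),'c',np.round(c,1),'wh',np.round(w,1),'ang',round(a,2),'z',np.percentile(p[:,2],[5,50,95]).round(4))
    red=near&((h<6)|(h>174))&(s>190)&(v>90)
    rect('stop top',red&(z>.047)&(z<.06))
    rect('board',near&(z>.013)&(z<.024)&(P[...,0]>.4)&(P[...,1]<.2)&(P[...,1]>-.13))
    rect('mallet top',near&(z>.15)&(z<.166)&(abs(P[...,1])<.1)&(P[...,0]<.65)&(P[...,0]>.4))
    blue=near&(h>105)&(h<130)&(s>120)
    rect('blue',blue); 
    rect('blue hi',blue&(z>.1)); p=P[blue&(z>.1)]
    if len(p): print('blue top pts',p[np.argsort(-p[:,2])[:6]].round(3).tolist())
    rect('large',near&(z>.17)&(P[...,1]>.08)&(P[...,0]<.55)&~blue)
    for n,(x,y) in {'small':(.63,.2)}.items(): pass
    for n,px in {'t0':{'bottle':(414,185),'tin':(393,254),'jar':(203,291),'small':(213,219)},'s0':{'bottle':(311,180),'tin':(355,222),'jar':(258,368),'small':(197,308)}}[f].items(): print(n,P[px[1],px[0]].round(3))
a=cv2.imread('pics/s0.png')[190:430,150:450];cv2.imwrite('pics/c0.png',cv2.resize(a,(750,600),interpolation=3))
```

```text
t0 stop top 579 c [688.8  63.5] wh [153.9  26.9] ang 84.91 z [0.048  0.0521 0.0574]
t0 board 9587 c [566.2  40.5] wh [318.6 332.4] ang 89.94 z [0.0137 0.0176 0.0224]
t0 mallet top 502 c [458.   72.7] wh [59.7 44.4] ang 78.43 z [0.1524 0.1571 0.1618]
t0 blue 13 c [616.2 205. ] wh [27.1 10.2] ang 41.15 z [0.1238 0.1935 0.1969]
t0 blue hi 12 c [623. 211.] wh [13.3  2.6] ang 0.54 z [0.1917 0.1937 0.197 ]
blue top pts [[0.622, 0.211, 0.198], [0.627, 0.21, 0.196], [0.63, 0.21, 0.195], [0.621, 0.212, 0.195], [0.625, 0.21, 0.195], [0.619, 0.21, 0.194]]
t0 large 72 c [301.3 226.5] wh [21.  22.3] ang 40.36 z [0.1751 0.1987 0.2036]
bottle [ 0.655 -0.171  0.159]
tin [ 0.505 -0.13   0.102]
jar [0.411 0.31  0.09 ]
small [0.581 0.294 0.1  ]
s0 stop top 71 c [687.9  69.1] wh [152.   24.7] ang 83.61 z [0.0516 0.0535 0.0551]
s0 board 7848 c [565.6  37.1] wh [325.9 331. ] ang 90.0 z [0.0165 0.0184 0.0206]
s0 mallet top 405 c [455.1  75.8] wh [55.3 46. ] ang 80.55 z [0.1527 0.1582 0.1597]
s0 blue 1130 c [620.  190.4] wh [63.2 60.3] ang 81.84 z [0.0235 0.0617 0.1906]
s0 blue hi 327 c [619.2 199.8] wh [44.8 24.4] ang 82.47 z [0.1054 0.1604 0.1957]
blue top pts [[0.627, 0.215, 0.199], [0.63, 0.215, 0.197], [0.626, 0.216, 0.197], [0.628, 0.216, 0.197], [0.619, 0.213, 0.197], [0.623, 0.216, 0.197]]
s0 large 110 c [307.4 232.3] wh [27.8 14.4] ang 89.35 z [0.1742 0.2004 0.2027]
bottle [ 0.654 -0.159  0.143]
tin [ 0.499 -0.115  0.1  ]
jar [0.412 0.325 0.085]
small [0.576 0.296 0.101]
```

View pics/c0.png

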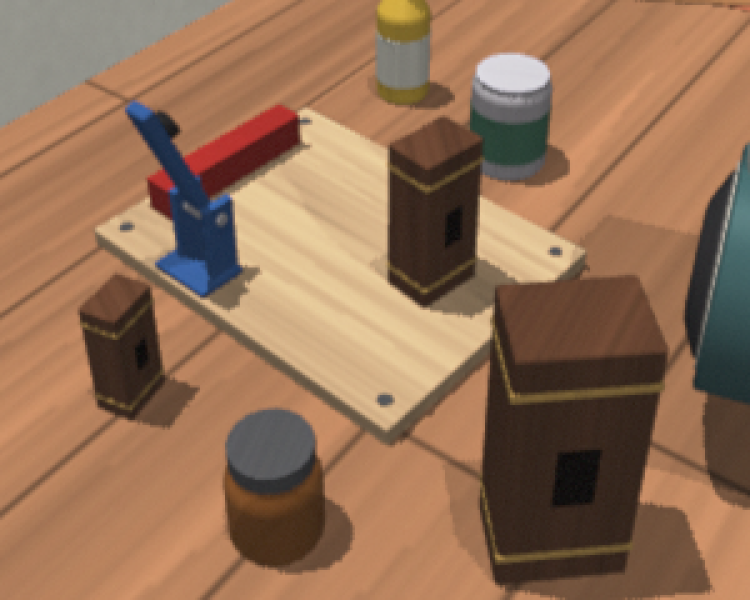

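The crop shows the block on the board at (435,210), with two brass bands. It measures 44 x 60 mm with its top at z=0.158, which is the 140 mm given plus the 18 mm board. The small one's top is at 0.10 and the large one's at 0.20, so this is the right one.

Run:
```python
from h import *
from scipy.spatial.transform import Rotation as R
o=robot.observe();w,x,y,z=o['tcp_rot'];print(R.from_quat([x,y,z,w]).as_matrix().round(3).tolist(),o['grip_width'],o['ft_force'])
im,P=cloud('t0');hsv=cv2.cvtColor(im,cv2.COLOR_RGB2HSV).astype(int)
for f in('t0','s0'):
    im,P=cloud(f);hsv=cv2.cvtColor(im,cv2.COLOR_RGB2HSV).astype(int)
    m=(abs(P[...,2]-.018)<.01)&(P[...,0]>.36)&(P[...,0]<.76)&(abs(P[...,1]-.06)<.19)&(hsv[...,2]>150)&(hsv[...,1]<125)
    m=cv2.morphologyEx(m.astype(np.uint8),cv2.MORPH_OPEN,np.ones((3,3)))>0
    p=P[m][:,:2];print(m.sum(),cv2.minAreaRect((p*1000).astype(np.float32)))
```

```text
[[0.957, 0.291, -0.0], [0.291, -0.957, 0.001], [0.0, -0.001, -1.0]] 0.08583676634575622 [-0.02857225  0.16235976 -0.75230962]
8696 ((551.4741821289062, 75.83765411376953), (255.0093231201172, 336.79193115234375), 84.97348022460938)
8215 ((550.2470703125, 81.64671325683594), (261.5161437988281, 340.41253662109375), 84.62909698486328)
```

{"op": "jog_arm", "data": {"moves": [0.3, 1, 0, 0, 0.35, 0.3, 1, 0, 0, 0.35, 0.3, 1, 0, 0, 0.35, 0.3, 1, 0, 0, 0.35, 0.3, 1, 0, 0, 0.35, 0.3, 1, 0, 0, 0.35, 0.3, 1, 0, 0, 0.35, 0.3, 1, 0, 0, 0.35, 0.3, 1, 0, 0, 0.35, 0.3, 1, 0, 0, 0.35]}}

```text
clock: 0.93
position: [0.3156, -0.2449, 0.2311]
tcp_rot: [0.0, 0.989, 0.146, 0.0]
ft_force: [0.9, -0.4, -0.5]
grip_width: 0.0298
gripper_force: 0.0
```

{"op": "jog_arm", "data": {"moves": [0.2, 0.81, 0, -0.44, 0.35, 0.2, 0.81, 0, -0.44, 0.35, 0.2, 0.81, 0, -0.44, 0.35, 0.2, 0.81, 0, -0.44, 0.35, 0.2, 0.81, 0, -0.44, 0.35, 0.2, 0.81, 0, -0.44, 0.35, 0.2, 0.81, 0, -0.44, 0.35, 0.2, 0.81, 0, -0.44, 0.35, 0.2, 0.81, 0, -0.44, 0.35, 0.2, 0.81, 0, -0.44, 0.35]}}

```text
clock: 1.77
position: [0.3957, 0.079, 0.2313]
tcp_rot: [-0.0, 0.999, -0.045, 0.0]
ft_force: [0.6, -1.4, -0.3]
grip_width: 0.0298
gripper_force: 0.0
```

{"op": "jog_arm", "data": {"moves": [0, 0, -0.35, 0, 0.35, 0, 0, -0.35, 0, 0.35, 0, 0, -0.35, 0, 0.35, 0, 0, -0.35, 0, 0.35, 0, 0, -0.35, 0, 0.35, 0, 0, -0.35, 0, 0.35, 0, 0, -0.35, 0, 0.35, 0, 0, -0.1, 0, 0.35, 0, 0, 0, 0, 0.35, 0, 0, 0, 0, 0.35]}}

```text
clock: 2.6
position: [0.3959, 0.0769, 0.1295]
tcp_rot: [-0.0, 0.999, -0.045, 0.0]
ft_force: [0.3, 0.6, -0.8]
grip_width: 0.0296
gripper_force: 0.0
```

{"op": "jog_arm", "data": {"moves": [0.2, -0.018, 0, 0, 0.35, 0.2, -0.018, 0, 0, 0.35, 0.2, -0.018, 0, 0, 0.35, 0.12, -0.011, 0, 0, 0.35, 0.12, -0.011, 0, 0, 0.35, 0.12, -0.011, 0, 0, 0.35, 0.12, -0.011, 0, 0, 0.35, 0.12, -0.011, 0, 0, 0.35, 0.12, -0.011, 0, 0, 0.35, 0.12, -0.011, 0, 0, 0.35]}}

```text
clock: 3.43
position: [0.4539, 0.0719, 0.1293]
tcp_rot: [-0.0, 0.999, -0.045, 0.0]
ft_force: [-0.8, -0.2, 0.4]
grip_width: 0.0298
gripper_force: 0.0
```

{"op": "jog_arm", "data": {"moves": [0.12, -0.011, 0, 0, 0.35, 0.12, -0.011, 0, 0, 0.35, 0.12, -0.011, 0, 0, 0.35, 0.12, -0.011, 0, 0, 0.35, 0, 0, 0, 0, 0.35, 0, 0, 0, 0, 0.35, 0, 0, 0, 0, 0.35, 0, 0, 0, 0, 0.35, 0, 0, 0, 0, 0.35, 0, 0, 0, 0, 0.35]}}

```text
clock: 4.27
position: [0.4725, 0.0702, 0.1294]
tcp_rot: [-0.0, 0.999, -0.045, 0.0]
ft_force: [0.6, -0.0, 0.4]
grip_width: 0.0297
gripper_force: 0.0
```

```bash
cat > m.py <<'E'
from h import *
import sys
J=np.array([551.,78]);a=np.radians(-5.15);Rj=np.array([[np.cos(a),-np.sin(a)],[np.sin(a),np.cos(a)]])
def jig(p): return (np.asarray(p)-J)@Rj
f=sys.argv[1]
for c in 'ts':
    snap({'t':'top','s':'side'}[c],c+f); im,P=cloud(c+f); hsv=cv2.cvtColor(im,cv2.COLOR_RGB2HSV).astype(int)
    q=jig(P[...,:2]*1000)
    m=(abs(P[...,2]-.062)<.006)&(abs(q[...,0])<165)&(abs(q[...,1])<76)&(hsv[...,2]<120)&((hsv[...,1]<190)|(q[...,0]<110))
    p=q[m].astype(np.float32); print(c,m.sum(),cv2.minAreaRect(p), p.min(0),p.max(0))
E
python3 m.py 1
```

```text
t 106 ((51.42364501953125, -37.22201156616211), (75.56355285644531, 36.435420989990234), 50.57435989379883) [ 13.357074 -54.836884] [70.73813  -1.022358]
s 1089 ((-3.258655548095703, -16.27124786376953), (60.891502380371094, 140.70896911621094), 84.6469497680664) [-75.15157  -51.934963] [68.893776 19.39191 ]
```

View pics/s1.png

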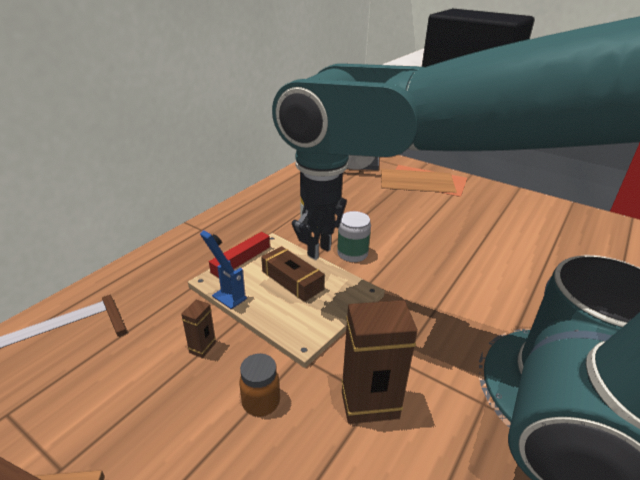

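The head lies flat: centre at jig (-3,-16), yaw -5.4°, leading end about 58 mm short of the stop. I'll nudge its front from the -y side first to straighten and centre it.

{"op": "jog_arm", "data": {"moves": [0.373, -0.39, 0, 0, 0.35, 0.373, -0.39, 0, 0, 0.35, 0.373, -0.39, 0, 0, 0.35, 0.373, -0.39, 0, 0, 0.35, 0.373, -0.39, 0, 0, 0.35, 0.373, -0.39, 0, 0, 0.35, 0, 0, -0.56, 0, 0.35, 0, 0, -0.56, 0, 0.35, 0, 0, -0.56, 0, 0.35, 0, 0, -0.56, 0, 0.35]}}

```text
clock: 5.2
position: [0.5621, -0.0235, 0.0387]
tcp_rot: [0.0, 0.999, -0.045, 0.0]
ft_force: [-0.3, 1.0, -0.1]
grip_width: 0.0298
gripper_force: 0.0
```

{"op": "jog_arm", "data": {"moves": [0, 0, 0, 0, 0.35, 0.016, 0.175, 0, 0, 0.35, 0.016, 0.175, 0, 0, 0.35, 0.011, 0.124, 0, 0, 0.35, 0.011, 0.124, 0, 0, 0.35, 0.011, 0.124, 0, 0, 0.35, 0.007, 0.075, 0, 0, 0.35, 0, 0, 0, 0, 0.35, 0, 0, 0, 0, 0.35, 0, 0, 0, 0, 0.35]}}

```text
clock: 6.03
position: [0.5648, 0.0086, 0.0395]
tcp_rot: [-0.0, 0.999, -0.045, -0.0]
ft_force: [-0.1, -0.2, 0.2]
grip_width: 0.0297
gripper_force: 0.0
```

```bash
python3 m.py 2
```

```text
t 233 ((-25.880067825317383, -11.954093933105469), (59.30595779418945, 90.15843963623047), 88.09536743164062) [-70.07763  -42.520008] [20.159788 18.871418]
s 1170 ((-5.823051452636719, -12.457420349121094), (74.52651977539062, 139.9155731201172), 88.71992492675781) [-76.00653 -50.08005] [64.804985 26.034132]
```

{"op": "jog_arm", "data": {"moves": [0.009, 0.1, 0, 0, 0.35, 0, 0, 0, 0, 0.35, -0.03, -0.3, 0, 0, 0.35, -0.015, -0.2, 0, 0, 0.35, 0, 0, 0.6, 0, 0.35, 0, 0, 0.6, 0, 0.35, 0, 0, 0.6, 0, 0.35, 0, 0, 0.45, 0, 0.35, -0.384, 0.27, 0, 0, 0.35, -0.384, 0.27, 0, 0, 0.35]}}

```text
clock: 6.97
position: [0.5332, 0.0132, 0.1309]
tcp_rot: [0.0, 0.999, -0.045, 0.001]
ft_force: [0.3, 0.8, -0.4]
grip_width: 0.03
gripper_force: 0.0
```

{"op": "jog_arm", "data": {"moves": [-0.384, 0.27, 0, 0, 0.35, -0.384, 0.27, 0, 0, 0.35, -0.384, 0.27, 0, 0, 0.35, -0.384, 0.27, 0, 0, 0.35, -0.384, 0.27, 0, 0, 0.35, -0.384, 0.27, 0, 0, 0.35, 0, 0, 0, 0, 0.35, 0, 0, 0, 0, 0.35, 0, 0, 0, 0, 0.35, 0, 0, 0, 0, 0.35]}}

```text
clock: 7.8
position: [0.4412, 0.0783, 0.1297]
tcp_rot: [0.0, 0.999, -0.045, 0.0]
ft_force: [0.1, -0.2, -0.3]
grip_width: 0.03
gripper_force: 0.0
```

```bash
python3 m.py 3
```

```text
t 429 ((66.11951446533203, -13.10750961303711), (62.860816955566406, 125.06078338623047), 82.29156494140625) [  7.4379725 -52.641224 ] [123.86902   20.305315]
s 1129 ((-5.7161865234375, -2.2357025146484375), (140.92991638183594, 60.98702621459961), 0.3119128942489624) [-76.21497 -32.77624] [64.70567  28.308426]
```

{"op": "jog_arm", "data": {"moves": [0.004, 0.044, -0.56, 0, 0.35, 0.004, 0.044, -0.56, 0, 0.35, 0.004, 0.044, -0.56, 0, 0.35, 0.004, 0.044, -0.56, 0, 0.35, 0, 0, 0, 0, 0.35, 0.224, -0.02, 0, 0, 0.35, 0.224, -0.02, 0, 0, 0.35, 0.224, -0.02, 0, 0, 0.35, 0.149, -0.0135, 0, 0, 0.35, 0.149, -0.0135, 0, 0, 0.35]}}

```text
clock: 8.73
position: [0.4813, 0.0823, 0.041]
tcp_rot: [-0.0, 0.999, -0.045, 0.0]
ft_force: [-4.7, -0.7, 3.2]
grip_width: 0.0298
gripper_force: 2.1
```

{"op": "jog_arm", "data": {"moves": [0.1, -0.009, 0, 0, 0.35, 0.1, -0.009, 0, 0, 0.35, 0.1, -0.009, 0, 0, 0.35, 0.1, -0.009, 0, 0, 0.35, 0.1, -0.009, 0, 0, 0.35, 0.05, -0.0045, 0, 0, 0.35, 0.05, -0.0045, 0, 0, 0.35, 0.05, -0.0045, 0, 0, 0.35, 0, 0, 0, 0, 0.35, 0, 0, 0, 0, 0.35]}}

```text
clock: 9.57
position: [0.5064, 0.0801, 0.04]
tcp_rot: [0.0, 0.999, -0.045, 0.0]
ft_force: [0.1, -0.1, 0.8]
grip_width: 0.0297
gripper_force: 0.0
```

```bash
python3 m.py 4
```

```text
t 266 ((77.70829010009766, -9.132400512695312), (60.10243606567383, 60.76771545410156), 89.6214828491211) [ 47.12656  -39.259796] [107.98846   20.770756]
s 754 ((23.917404174804688, -1.3886070251464844), (60.5564079284668, 163.9915313720703), 89.28903198242188) [-58.141464 -32.016827] [105.63001   29.326828]
```

{"op": "jog_arm", "data": {"moves": [0.1, -0.009, 0, 0, 0.35, 0.1, -0.009, 0, 0, 0.35, 0.1, -0.009, 0, 0, 0.35, 0.05, -0.0045, 0, 0, 0.35, 0.03, -0.003, 0, 0, 0.35, 0.03, -0.003, 0, 0, 0.35, 0.025, -0.002, 0, 0, 0.35, 0, 0, 0, 0, 0.35, 0, 0, 0, 0, 0.35, 0, 0, 0, 0, 0.35]}}

```text
clock: 10.5
position: [0.5237, 0.0785, 0.0402]
tcp_rot: [-0.0, 0.999, -0.045, 0.0]
ft_force: [-0.1, 0.3, 0.5]
grip_width: 0.0297
gripper_force: 0.0
```

{"op": "jog_arm", "data": {"moves": [0.012, -0.001, 0, 0, 0.35, 0.012, -0.001, 0, 0, 0.35, 0.012, -0.001, 0, 0, 0.35, 0.012, -0.001, 0, 0, 0.35, 0.012, -0.001, 0, 0, 0.35, 0, 0, 0, 0, 0.35, 0, 0, 0, 0, 0.35, 0, 0, 0, 0, 0.35, 0, 0, 0, 0, 0.35, 0, 0, 0, 0, 0.35]}}

```text
clock: 11.33
position: [0.5244, 0.0785, 0.0401]
tcp_rot: [0.0, 0.999, -0.045, -0.002]
ft_force: [-21.1, 1.8, 13.8]
grip_width: 0.0299
gripper_force: 10.4
```

Home: after 1.7 mm less travel than commanded, the force rose to 21 N. Next I back off, rise and check.

{"op": "jog_arm", "data": {"moves": [-0.1, 0.009, 0, 0, 0.35, -0.2, 0.018, 0, 0, 0.35, -0.2, 0.018, 0, 0, 0.35, 0, 0, 0.85, 0, 0, 0, 0, 0.85, 0, 0, 0, 0, 0.85, 0, 0, 0, 0, 0.85, 0, 0, 0, 0, 0.85, 0, 0, 0, 0, 0.85, 0, 0, 0, 0, 0.65, 0, 0]}}

```text
clock: 12.17
position: [0.5055, 0.0802, 0.2732]
tcp_rot: [-0.0, 0.999, -0.045, 0.001]
ft_force: [0.5, -0.1, 0.6]
grip_width: -0.0001
gripper_force: 0.0
```

{"op": "jog_arm", "data": {"moves": [0.515, 0.757, 0, 0, 0, 0.515, 0.757, 0, 0, 0, 0.515, 0.757, 0, 0, 0, 0.515, 0.757, 0, 0, 0, 0.515, 0.757, 0, 0, 0, 0.515, 0.757, 0, 0, 0, 0, 0, 0, 0, 0, 0, 0, 0, 0, 0, 0, 0, 0, 0, 0, 0, 0, 0, 0, 0]}}

```text
clock: 13.0
position: [0.629, 0.261, 0.2707]
tcp_rot: [-0.0, 0.999, -0.045, 0.0]
ft_force: [-0.3, -0.2, -0.1]
grip_width: 0.0002
gripper_force: 0.0
```

```bash
python3 m.py 5
python3 - <<'E'
from h import *
a=cv2.imread('pics/t5.png')[130:330,200:440];b=cv2.imread('pics/s5.png')[180:380,170:410]
cv2.imwrite('pics/c5.png',np.hstack([cv2.resize(x,(396,330),interpolation=3) for x in(a,b)]))
J=np.array([551.,78]);t=np.radians(-5.15);Rj=np.array([[np.cos(t),-np.sin(t)],[np.sin(t),np.cos(t)]])
im,P=cloud('s5');h=cv2.cvtColor(im,cv2.COLOR_RGB2HSV).astype(int);q=(P[...,:2]*1000-J)@Rj
m=(h[...,0]>105)&(h[...,0]<130)&(h[...,1]>120)&(P[...,2]>.18)&(abs(q[...,0]-60)<30)&(abs(q[...,1]-100)<80);print(q[m].min(0),q[m].max(0),P[m][:,2].max())
m=(abs(P[...,2]-.062)<.006)&(abs(q[...,1])<60)&(q[...,0]>-60)&(q[...,0]<110)&(h[...,2]<120);print(cv2.minAreaRect(q[m].astype(np.float32)))
E
```

```text
t 1153 ((54.38035583496094, -9.067907333374023), (139.19065856933594, 59.829219818115234), 0.08723433315753937) [-15.24762 -39.05595] [124.01591   20.790531]
s 1028 ((52.17668914794922, -2.6701278686523438), (61.90888595581055, 140.6907958984375), 89.12635040283203) [-18.123762 -34.199165] [122.74212   28.396952]
[ 44.73845684 135.07845263] [ 68.67287398 150.40234287] 0.19773586663674958
((45.86099624633789, -2.5738143920898438), (61.90888595581055, 128.05796813964844), 89.12635040283203)
```

View pics/c5.png

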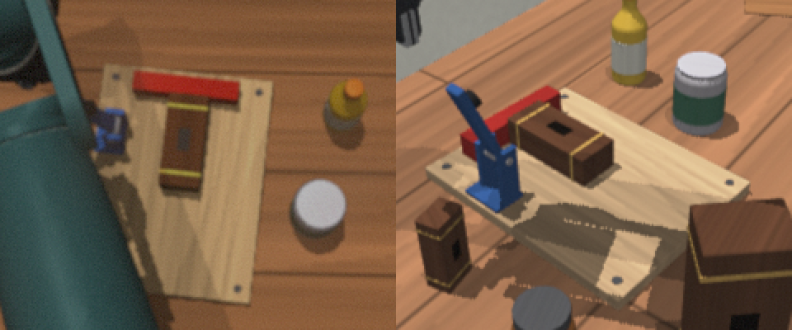

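The head is flat, square (within about 1°) and touching the stop: its leading band is against the red bar at crop (188,100). Now I lower the fingers outside the blue arm and push it over.

{"op": "jog_arm", "data": {"moves": [0, 0, -0.6, 0, 0, 0, 0, -0.6, 0, 0, 0, 0, -0.6, 0, 0, 0, 0, -0.6, 0, 0, -0.022, -0.249, 0, 0, 0, -0.022, -0.249, 0, 0, 0, -0.018, -0.2, 0, 0, 0, -0.018, -0.2, 0, 0, 0, -0.018, -0.2, 0, 0, 0, -0.018, -0.2, 0, 0, 0]}}

```text
clock: 13.93
position: [0.6252, 0.2089, 0.1756]
tcp_rot: [-0.0, 0.999, -0.045, 0.001]
ft_force: [0.7, 1.3, 0.3]
grip_width: 0.0
gripper_force: 0.5
```

{"op": "jog_arm", "data": {"moves": [-0.018, -0.2, 0, 0, 0, -0.018, -0.2, 0, 0, 0, -0.018, -0.2, 0, 0, 0, -0.018, -0.2, 0, 0, 0, -0.018, -0.2, 0, 0, 0, -0.018, -0.2, 0, 0, 0, -0.018, -0.2, 0, 0, 0, -0.018, -0.2, 0, 0, 0, -0.018, -0.2, 0, 0, 0, 0, 0, 0, 0, 0]}}

```text
clock: 14.77
position: [0.6184, 0.1364, 0.1742]
tcp_rot: [0.0, 0.999, -0.045, 0.0]
ft_force: [0.2, -0.5, 0.1]
grip_width: 0.0
gripper_force: 0.0
```

```bash
cat > a.py <<'E'
from h import *
import sys
snap('side','s'+sys.argv[1]);im,P=cloud('s'+sys.argv[1]);h=cv2.cvtColor(im,cv2.COLOR_RGB2HSV).astype(int)
J=np.array([551.,78]);t=np.radians(-5.15);Rj=np.array([[np.cos(t),-np.sin(t)],[np.sin(t),np.cos(t)]]);q=(P[...,:2]*1000-J)@Rj
m=(h[...,0]>105)&(h[...,0]<130)&(h[...,1]>120)&(abs(q[...,0]-60)<35)&(q[...,1]<160)&(q[...,1]>-60)
for y in range(-60,160,20):
    k=m&(abs(q[...,1]-y)<10)
    if k.sum()>3: print(y,k.sum(),P[k][:,2].max().round(3))
cv2.imwrite('pics/ca.png',cv2.resize(cv2.imread(f'pics/s{sys.argv[1]}.png')[180:380,170:410],(720,600),interpolation=3))
E
python3 a.py 6
```

```text
40 96 0.189
60 187 0.172
80 217 0.139
100 517 0.108
120 342 0.094
140 9 0.025
```

{"op": "jog_arm", "data": {"moves": [-0.018, -0.2, 0, 0, 0, -0.018, -0.2, 0, 0, 0, -0.018, -0.2, 0, 0, 0, 0, 0, 0, 0, 0, 0, 0, 0, 0, 0, 0, 0, 0, 0, 0, 0, 0, 0, 0, 0, 0, 0, 0, 0, 0, 0, 0, 0, 0, 0, 0, 0, 0, 0, 0]}}

```text
clock: 15.65
position: [0.6163, 0.1141, 0.1741]
tcp_rot: [-0.0, 0.999, -0.044, -0.0]
ft_force: [-1.1, 0.5, -0.7]
grip_width: -0.0002
gripper_force: 0.0
```

```bash
python3 a.py 7
```

```text
-20 48 0.086
0 77 0.087
20 84 0.086
40 81 0.087
60 83 0.086
80 93 0.094
100 423 0.094
120 347 0.095
140 8 0.028
```

View pics/ca.png

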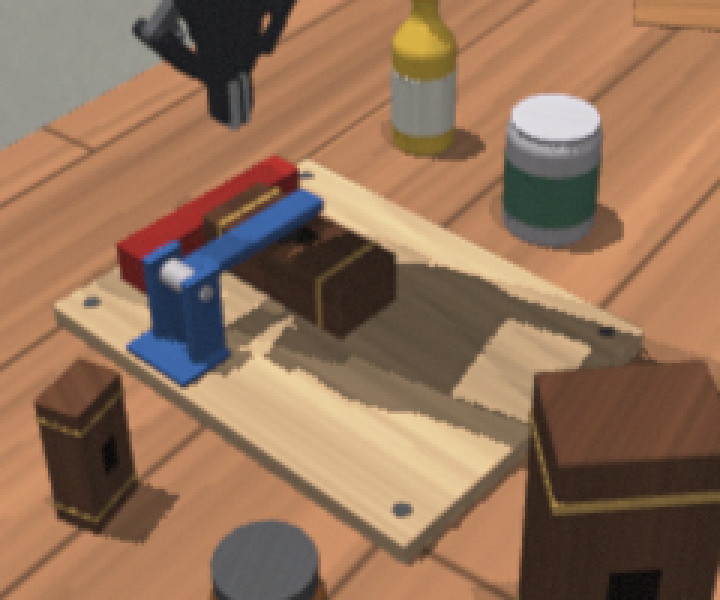

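The arm lies level from crop (175,270) to (320,205), with its pad on the wood. I move clear and make a last check that the head is still home.

{"op": "jog_arm", "data": {"moves": [0, 0.5, 0.8, 0, 0, 0, 0.5, 0.8, 0, 0, -0.3, 0.9, 0, 0, 0, -0.3, 0.9, 0, 0, 0, -0.3, 0.9, 0, 0, 0, 0, 0, 0, 0, 0, 0, 0, 0, 0, 0, 0, 0, 0, 0, 0, 0, 0, 0, 0, 0, 0, 0, 0, 0, 0]}}

```text
clock: 16.53
position: [0.5807, 0.2609, 0.2381]
tcp_rot: [0.0, 0.999, -0.045, 0.0]
ft_force: [0.5, -0.4, -0.5]
grip_width: -0.0003
gripper_force: 0.0
```

```bash
python3 m.py 8
python3 - <<'E'
from h import *
cv2.imwrite('pics/c8.png',cv2.resize(cv2.imread('pics/t8.png')[150:270,240:390],(750,600),interpolation=3))
E
```

```text
t 934 ((55.00361633300781, -9.131898880004883), (60.229949951171875, 139.29847717285156), 89.74407958984375) [-14.6802845 -39.1795   ] [124.7342   21.23543]
s 718 ((52.08772277832031, -1.7245674133300781), (61.73552322387695, 140.6937713623047), 88.7239761352539) [-17.8366  -34.00794] [122.61018   28.030684]
```

View pics/c8.png

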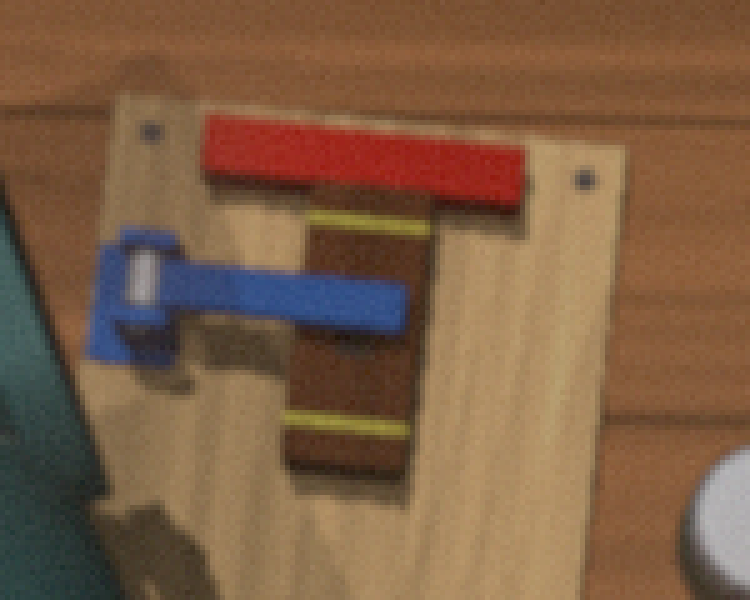

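The head touches the red bar squarely along (315–430, 190), with the blue arm across it and its end at (405,307). The robot is clear, so I'm handing in.

```bash
python3 -c "
from workcell import robot
print(robot.finish_job())"
```

```text
the job is handed in; nothing more can be done
None
```

I handed the job in at about 16.6 s: the mallet head lies flat and square against the stop (within about 1°), the hold-down pad rests on the wood, and the robot is clear; the bottle, tin and jar were never touched.

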